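Snap the base cap into a resin casting

TASK

Take the flat-footed seating tool from its rubber pad and press it, upright and centred, onto the cap that stands proud in the upturned casting, until the cap clicks fully home; keep bearing on it firmly for a good second, but never hard enough to crack the casting (about 35 N). Then stand the tool upright on its pad again and let go; do not push the cap with the gripper, and leave everything else where it is.

Things in the scene. Friction and masses are not known exactly. Their poses are not given: they have to be found in the camera images.
- press: seating tool standing on its pad; sizes in mm. Origin at the centre of the foot's flat underside, z up along the tool. Round steel foot 34 dia from z 0 to 25, steel collar 50 dia from z 25 to 33, then a square wooden handle 26 x 26 (faces square to the tool's x and y) from z 33 to 86. About 0.25 kg; the fingertips may bear on the collar
- pad: square rubber pad 90 x 90 x 6 mm, fixed to the table, where the tool stands; origin at the centre of its underside
- cap: base cap, cream resin, about 40 g, sizes in mm. Origin at the centre of its underside, z up. Tapered rim (43 dia below, 50 dia from z 6 to 8), then a flat-topped round boss 40 dia from z 8 to 20: press on the boss's top. At the start it rests about 11 mm too high on four sprung catches in the mouth of the casting
- seat (a point): centre of the flat hard seat inside the casting, 20 mm below its rim, z up; it moves with the casting. The cap is home when its underside lies on the seat: its top is then flush with the rim and the four black catches have closed over the cap's tapered rim
- rim (a point): centre of the casting's mouth at rim height, 0.10 to 0.12 m over the table. The casting is an upturned resin barrel 84 dia x 60 mm, 53 mm bore, fast on a steel plate 94 dia over an aluminium jig 120 x 120 mm fixed to the table. Plate and casting give: under some 3 to 5 N they sink, not springing back, to a hard stop 2 to 11 mm lower. How far is not measured: it can only be felt
- catches (a point): centre of the ring of four sprung catches in the bore, 8.5 mm below the rim. With the casting on its stop, the cap moves down against them at some 8 to 16 N, snaps the last 3 to 5 mm by itself (the force drops), then lands on the hard seat, where the force climbs steeply: 20 to 25 N held there means it is home
- fig_a: bystander: finished barrel-shaped resin figure part, 78 dia x 60 mm; origin at its underside's centre
- fig_b: bystander: a second finished figure part, same shape; origin at its underside's centre
- jar: bystander: closed paint jar 60 dia x 75 mm; origin at its underside's centre
- cup: bystander: open plastic cup 68 dia x 80 mm; origin at its underside's centre
- spare: bystander: a spare base cap lying on the table, same size as the one in the casting; origin at its underside's centre
- punch: bystander: pin punch standing upright: disc foot 44 dia x 12, thin 14 mm shank, round handle 28 dia, 107 mm tall; not the seating tool; origin at its underside's centre
- brush: bystander: brush lying on the table, about 200 mm long; origin on its underside, about mid-length
Not all that is in view belongs to the job. Several things have the shape of the pad; the one meant has the colours described above.

How it is judged:
On the way:
1. with the tool upright (within 0.14 rad) and its foot within 8 mm of the cap's axis, the cap is home and the tool bears on it with more than 12 N (z of cap in the frame of seat below 0.0022 m and angle between the z axis of cap and the z axis of seat, either way round below 0.07 rad and contact force between press and cap above 12 N and angle between press's own z axis and vertical below 0.14 rad and x of press in the frame of cap between -0.008 and 0.008 m and y of press in the frame of cap between -0.008 and 0.008 m), for 0.4 s.
At the end, for the whole second after the job is handed in: the cap's underside lies within 2.2 mm of the seat and level within 0.07 rad, and the seating tool stands upright, at rest and released, on its pad, its axis within 32 mm of the pad's centre (z of cap in the frame of seat below 0.0022 m and angle between the z axis of cap and the z axis of seat, either way round below 0.07 rad and angle between press's own z axis and vertical below 0.1 rad and horizontal distance between press and pad below 0.032 m and z of press in the frame of pad between 0.003 and 0.01 m and linear speed of press below 0.02 m/s and contact force between the fingers and press below 0.1 N); the robot touches nothing.
It fails at once if the tool presses on the cap with more than 35 N (contact force between press and cap above 35 N).
It fails at once if the robot itself touches the cap (contact force between any of the fingers, the arm and cap above 1 N).
It fails at once if a bystander is moved more than 20 mm (distance of any of fig_a, fig_b, jar, cup, spare, punch, brush from where it was at the start of the episode above 0.02 m).
It also fails if it takes over 56 s, if anything falls off the work surface, if the arm or the gripper's body presses on something with over 40 N, if the wrist force passes 120 N, or if a joint passes its speed limit or range.

ROBOT

A 6-joint arm with a two-finger parallel gripper is mounted at the origin on the work surface. World frame = base frame: x ahead of the robot, y to its left, z up, the work surface at z = 0. Lengths are in m, angles in rad, forces in N, time in s.
With the tool pointing down it reaches from about 0.35 to 0.725 m from the base axis. Payload 4.3 kg.
Tool frame: the origin (TCP) lies on the centre line of the jaws, within the pads' length; the fingertips stand 11 mm ahead of it and the grasp point (between the pads) lies 8 mm behind it; z points along the fingers, y is the line along which they close (so a half turn about z gives the same grasp; the last joint's range is limited). The gripper opens to 85 mm and grips with 20 to 120 N. Pads are 22 mm wide; open, the fingers measure 114 mm over their backs; the gripper's body (76 mm by 85 mm) begins 54 mm behind the grasp point. The pads swing forward as they close: fully open they stand 13 mm farther back than shut.
Start: joints at [1.128, 0.377, 0.081, 1.274, 0, 1.46], TCP at [0.188, 0.543, 0.242] pointing down, gripper open.
Joint ranges: [-2.72, 2.72], [-0.84, 1.66], [-1.02, 1.22], [-1.77, 2.12], [-1.37, 1.28], [-3.14, 3.14]. Speed limits (rad/s): [2.57, 2.57, 3.14, 3.14, 3.14, 3.14].

INTERFACE

Orientations are given as a 3x3 rotation matrix whose columns are the frame's x, y, z axes.
In Python, from plant import ctrl gives the robot as it stands. The module is installed in compiled form; this text tells all that it offers.
- The arm moves only by the shell command python3 -m jog 'ROWS' [FORCE]. ROWS is JSON, a list of rows, each a list of 7 numbers: the turn, a rotation vector about the tool's x, y, z in rad, then the shift along the tool's x, y, z in cm, then the opening in per cent of the stroke, from 0 (shut) to 100 (fully open). In form: [[ax, ay, az, dx, dy, dz, hand], ...]. A call has exactly 5 rows; each row is the pose to reach, as a shift and turn from the pose commanded when the call began, along the tool's axes at that moment; what a row does not reach only later rows make up. A row lasts 1/8 s, in which the tool goes at most 62.5 mm and 10.7 degrees, less where a joint would pass 70% of its speed; a pose out of reach is approached as far as the arm can. A call with a gripper value outside its range is refused whole. The fingers move at their own pace and stop on an object; FORCE is the grip in N (left out, the last holds). Time passes only in rows, so rows that repeat a pose let the fingers close, or fill a call up. It gives the time, the measured TCP pose, the force, the opening and the grip force at its end, in the units of the state.
- ctrl.read_state(): the state, without advancing time (a new reading comes with each control period).
- ctrl.capture(name): name is "scene" or "side" or "wrist"; returns (picture, depth): 384x512x3 uint8, red, green, blue; 384x512 float32, m along the optical axis (not along the pixel's ray), 0 where there is no reading.
- ctrl.camera_model(name): a dict with "camera_matrix" (3x3 intrinsics, pixels), "k1" (the pictures are not rectified: a ray, as slopes to the right and down, at radius r is drawn at 1 + k1 r^2 times it, then the intrinsics apply), "R" (3x3) and "t" (3): a world point X has camera coordinates R X + t. Camera axes: x right, y down, z forward; pixel columns grow to the right and rows downward; lengths in m; the calibration is good to about 2 mm. A picture is of the moment at which its call begins: read the wrist's pose just before it. camera_model takes no time and is no camera call; for the wrist camera it gives the pose at the moment of the call.
- ctrl.hand_in(): hands the job in; it is judged then, once.
The state is a dict: "t": time; "joints": joint angles; "qd": joint speeds; "joint_efforts": joint torques, N m; "eef_pos": TCP position; "ee_rot": TCP orientation; "contact_force": force on the tool from outside, world axes, zero at the start; "wrist_torque": the same for the moment, N m; "width": opening from 0.0 (shut) to 1.0 (fully open); "grip_force": force on a finger pad.
Only numpy, scipy, OpenCV 4.12 (cv2) and the standard library are available. Lean on these libraries where they do the work, as an engineer would, in place of code of your own. Each camera call takes 0.05 s, during which the arm holds its last target. There are 200 camera calls.

## Working session

There is one attempt and no reset: what is moved stays moved. The work goes in short steps, Python scripts to look and compute and a shell command to move; the robot and the scene stay as the last step left them, time stands still between calls to the robot, and variables do not carry over. Pictures are saved under pics/ and viewed, at most 10 in all, crops included, and the job is handed in when it is done.

```bash
mkdir -p pics
cat > h.py <<'E'
import numpy as np, cv2
from plant import ctrl
def snap(n,save=None):
    m=ctrl.camera_model(n); im,d=ctrl.capture(n)
    if save: cv2.imwrite('pics/'+save,im[:,:,::-1])
    return m,im,d
def ray(m,u,v):
    K=np.array(m["camera_matrix"]); D=np.array([m["k1"],0,0,0,0.])
    p=cv2.undistortPoints(np.array([[[u,v]]],float),K,D)[0,0]
    R=np.array(m["R"]);t=np.array(m["t"])
    return -R.T@t, R.T@np.array([p[0],p[1],1])
def onz(m,u,v,z):
    c,r=ray(m,u,v); return c+r*(z-c[2])/r[2]
def bydepth(m,d,u,v):
    c,r=ray(m,u,v); return c+r*float(d[int(v),int(u)])
def cloud(m,d):
    K=np.array(m["camera_matrix"]); D=np.array([m["k1"],0,0,0,0.])
    v,u=np.mgrid[:d.shape[0],:d.shape[1]]
    p=cv2.undistortPoints(np.stack([u,v],-1).reshape(-1,1,2).astype(float),K,D)[:,0]
    R=np.array(m["R"]);t=np.array(m["t"])
    P=np.c_[p,np.ones(len(p))]*d.reshape(-1,1)
    return ((P-t)@R).reshape(*d.shape,3)
E
python3 - <<'E'
from h import *
for n in("scene","side"):
    m,im,d=snap(n,n+"0.png"); np.savez(n+"0.npz",im=im,d=d,**m)
    c,_=ray(m,0,0); print(n,c.round(3),(d>0).mean())
s=ctrl.read_state();print(s["t"],s["ee_rot"],s["contact_force"])
E
```

```text
scene [ 1.339 -0.768  0.921] 0.9954833984375
side [0.335 0.547 0.841] 0.9958089192708334
0.1 [[-9.45133412e-01  3.26683617e-01 -8.05100041e-04]
 [ 3.26684531e-01  9.45132020e-01 -1.63784682e-03]
 [ 2.25868105e-04 -1.81099748e-03 -9.99998335e-01]] [-0.98263812 -0.32635413  0.25335317]
```

View pics/scene0.png

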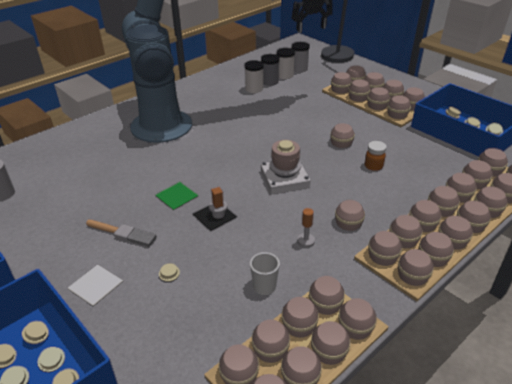

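View pics/side0.png

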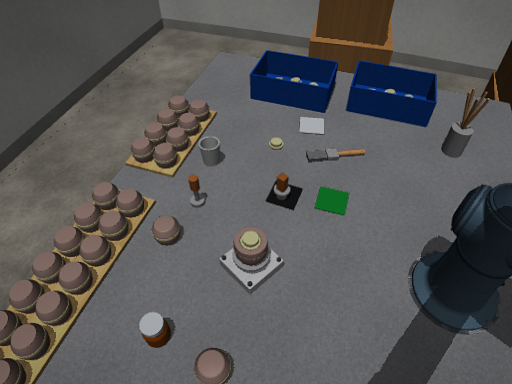

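The scene view shows the seating tool at about (217,203) on the black pad, and the casting with its cream cap at (286,147). In the side view they are at (283,185) and (251,240). The punch is at (196,190) and the cup at (209,150), both clear of the tool.

Run:
```python
from h import *
for n,hb,cp,wp in(("scene",(205,180,230,215),(275,138,298,155),(195,195,240,232)),("side",(270,170,295,195),(238,230,264,252),(262,178,306,212))):
    f=np.load(n+"0.npz"); m={k:f[k] for k in("camera_matrix","k1","R","t")}; m["k1"]=float(m["k1"]); im,d=f["im"],f["d"]
    P=cloud(m,d); hsv=cv2.cvtColor(im,cv2.COLOR_RGB2HSV)
    def box(b): M=np.zeros(d.shape,bool);M[b[1]:b[3],b[0]:b[2]]=1;return M&(d>0)
    def show(t,M): q=P[M]; print(n,t,M.sum(),np.median(q,0).round(4),np.percentile(q,5,axis=0).round(3),np.percentile(q,95,axis=0).round(3))
    wood=box(hb)&(hsv[...,0]<15)&(hsv[...,1]>120); show("handle",wood); show("handletop",wood&(P[...,2]>.085))
    cr=box(cp)&(hsv[...,0]>18)&(hsv[...,0]<40)&(hsv[...,2]>120)&(hsv[...,1]>40); show("cap",cr)
    if cr.any():
        z=np.percentile(P[cr][:,2],80); show("captop",cr&(abs(P[...,2]-z)<.004))
    blk=box(wp)&(hsv[...,2]<45); show("pad",blk)
    r=cv2.minAreaRect(np.argwhere(blk)[:,::-1].astype(np.float32)); c=cv2.boxPoints(r)
    q=P[blk][:,:2].astype(np.float32)*1000; q=q[P[blk][:,2]<.02]; print(" padrect mm",cv2.minAreaRect(q))
    q=P[box((225,225,310,290)) if n=="side" else box((255,155,315,192))]
    j=q[(abs(q[:,2]-q[:,2])<1)&(q[:,2]>.015)&(q[:,2]<.05)]; print(" jig",cv2.minAreaRect((j[:,:2]*1000).astype(np.float32)),np.median(j,0))
```

```text
scene handle 155 [ 0.5153 -0.1605  0.0788] [ 0.501 -0.169  0.052] [ 0.521 -0.149  0.093]
scene handletop 63 [ 0.5094 -0.1571  0.09  ] [ 0.495 -0.167  0.086] [ 0.52  -0.147  0.094]
scene cap 109 [0.5153 0.0946 0.1277] [0.496 0.076 0.116] [0.532 0.109 0.131]
scene captop 77 [0.5144 0.0948 0.1288] [0.497 0.079 0.126] [0.53  0.109 0.132]
scene pad 431 [ 0.5131 -0.1787  0.0053] [ 0.463 -0.205  0.003] [ 0.54  -0.131  0.009]
 padrect mm ((501.12701416015625, -164.02346801757812), (86.92972564697266, 89.14842987060547), 84.16243743896484)
 jig ((516.784912109375, 95.33946228027344), (123.3907241821289, 124.63468170166016), 60.48987579345703) [0.54463053 0.06850159 0.02931359]
side handle 171 [ 0.5025 -0.1428  0.0781] [ 0.491 -0.16   0.048] [ 0.517 -0.136  0.093]
side handletop 69 [ 0.5035 -0.149   0.0912] [ 0.492 -0.161  0.086] [ 0.516 -0.137  0.094]
side cap 261 [0.5113 0.1011 0.1271] [0.492 0.082 0.115] [0.53  0.118 0.129]
side captop 177 [0.5117 0.0982 0.128 ] [0.496 0.083 0.126] [0.529 0.113 0.13 ]
side pad 434 [ 0.4825 -0.1435  0.0052] [ 0.457 -0.198  0.002] [ 0.538 -0.119  0.012]
 padrect mm ((498.2029113769531, -161.32545471191406), (90.13060760498047, 89.12857818603516), 86.84363555908203)
 jig ((511.9701232910156, 97.86154174804688), (121.08540344238281, 121.03848266601562), 61.76498794555664) [0.48876302 0.13134868 0.02997137]
```

```bash
python3 -m jog '[[0,0,0,-4.2,-4.4,-0.5,100],[0,0,0,-8.4,-8.8,-1,100],[0,0,0,-12.6,-13.2,-1.5,100],[0,0,0,-16.8,-17.6,-2,100],[0,0,0,-21,-22,-2,100]]' 30
python3 -m jog '[[0,0,0,-4.2,-4.4,0,100],[0,0,0,-8.4,-8.8,0,100],[0,0,0,-12.6,-13.2,0,100],[0,0,0,-16.8,-17.6,0,100],[0,0,0,-21,-22,0,100]]'
python3 -m jog '[[0,0,0,-4.2,-4.4,0,100],[0,0,0,-8.4,-8.8,0,100],[0,0,0,-10.7,-11.4,0,100],[0,0,0,-10.7,-11.4,0,100],[0,0,0,-10.7,-11.4,0,100]]'
python3 - <<'E'
from h import *
m,im,d=snap("wrist","w1.png"); np.savez("w1.npz",im=im,d=d,**m)
s=ctrl.read_state();print(s["t"],s["eef_pos"],s["ee_rot"],s["contact_force"],ray(m,0,0)[0])
E
```

```text
t: 0.72
eef_pos: [0.315, 0.2652, 0.2624]
ee_rot: [[-0.945, 0.326, 0.001], [0.326, 0.945, 0.0], [-0.001, 0.0, -1.0]]
contact_force: [1.0, 0.6, -1.0]
width: 1.005
grip_force: 0.0
t: 1.35
eef_pos: [0.4413, -0.0115, 0.2621]
ee_rot: [[-0.945, 0.327, -0.0], [0.327, 0.945, 0.0], [0.0, 0.0, -1.0]]
contact_force: [1.1, 1.3, -0.6]
width: 1.0
grip_force: 0.0
t: 1.98
eef_pos: [0.5043, -0.1517, 0.2618]
ee_rot: [[-0.945, 0.327, -0.001], [0.327, 0.945, 0.001], [0.002, 0.001, -1.0]]
contact_force: [0.0, -0.3, -0.7]
width: 0.999
grip_force: 0.0
2.025 [ 0.50431566 -0.15127927  0.26205126] [[-9.45412951e-01  3.25873272e-01 -9.81287795e-04]
 [ 3.25872512e-01  9.45413332e-01  8.59044265e-04]
 [ 1.20766213e-03  4.92376855e-04 -9.99999150e-01]] [-0.62974317  0.2635102   0.09107634] [ 0.43884608 -0.13019341  0.39447988]
```

View pics/w1.png

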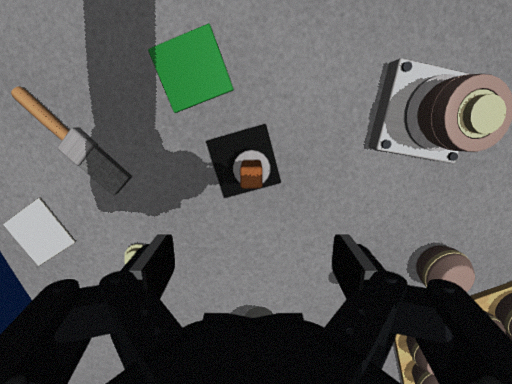

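The wrist view shows the tool at (251,172) on the black pad, with handle edges nearly along the image axes, and the cap top at (484,113). Now I'll measure both.

```bash
cat > meas.py <<'E'
from h import *
def load(fn):
    f=np.load(fn); m={k:f[k] for k in("camera_matrix","k1","R","t")}; m["k1"]=float(m["k1"]); return m,f["im"],f["d"]
def proj(m,M,z):
    v,u=np.nonzero(M); return np.array([onz(m,a,b,z)[:2] for a,b in zip(u,v)])*1000
E
python3 - <<'E'
from meas import *
m,im,d=load("w1.npz"); hsv=cv2.cvtColor(im,cv2.COLOR_RGB2HSV); P=cloud(m,d)
def box(x0,y0,x1,y1): M=np.zeros(d.shape,bool);M[y0:y1,x0:x1]=1;return M
w=box(235,150,268,195)&(hsv[...,0]<15)&(hsv[...,1]>110)
v,u=np.nonzero(w);print("wood px",u.min(),u.max(),v.min(),v.max(),np.percentile(P[w][:,2],[5,50,95]).round(4))
zt=np.percentile(P[w][:,2],95)
top=w&(P[...,2]>zt-.006); print(top.sum(),P[top].mean(0).round(4)); v,u=np.nonzero(top);print(u.min(),u.max(),v.min(),v.max())
print("top rect",cv2.minAreaRect(proj(m,top,.092).astype(np.float32)), "whole", cv2.minAreaRect(np.argwhere(w)[:,::-1].astype(np.float32)))
col=box(225,140,280,200)&(P[...,2]>.032)&(P[...,2]<.048)&~w
print("collar",P[col].mean(0).round(4),cv2.minEnclosingCircle((P[col][:,:2]*1000).astype(np.float32)))
c=box(455,85,512,145)&(hsv[...,0]>18)&(hsv[...,0]<42)&(hsv[...,1]>35)&(hsv[...,2]>110)
z=np.median(P[c][:,2]); print("cap z",np.percentile(P[c][:,2],[5,25,50,75,95]).round(4))
t=c&(P[...,2]>z-.004);print("captop",t.sum(),P[t].mean(0).round(4),cv2.minEnclosingCircle(proj(m,t,z).astype(np.float32)))
b=box(195,110,290,205)&(hsv[...,2]<40); print("pad",cv2.minAreaRect(proj(m,b,.006).astype(np.float32)))
E
```

```text
wood px 235 262 151 188 [0.059  0.0924 0.0938]
467 [ 0.503  -0.1544  0.0945]
240 261 166 187
top rect ((503.520751953125, -154.89064025878906), (24.384647369384766, 24.761796951293945), 70.92900085449219) whole ((250.89114379882812, 171.4429931640625), (27.655662536621094, 36.030029296875), 11.689370155334473)
collar [ 0.4967 -0.1519  0.0397] ((503.8148498535156, -154.8031463623047), 24.868085861206055)
cap z [0.1154 0.1173 0.1279 0.1286 0.1294]
captop 1094 [0.5113 0.0942 0.1295] ((512.3750610351562, 94.00070190429688), 21.337024688720703)
pad ((497.5572509765625, -164.2462158203125), (88.55123901367188, 88.2179183959961), 86.53005981445312)
```

```bash
python3 -m jog '[[0,0,0,0,-0.35,5,100],[0,0,0,0,-0.35,10,100],[0,0,0,0,-0.35,14.5,100],[0,0,0,0,-0.35,18,100],[0,0,0,0,-0.35,20.5,100]]'
python3 -m jog '[[0,0,0,0,0,0,60],[0,0,0,0,0,0,40],[0,0,0,0,0,0,20],[0,0,0,0,0,0,10],[0,0,0,0,0,0,0]]' 90
python3 -m jog '[[0,0,0,0,0,0,0],[0,0,0,0,0,0,0],[0,0,0,0,0,0,0],[0,0,0,0,0,0,0],[0,0,0,0,0,0,0]]' 90
```

```text
t: 2.65
eef_pos: [0.5025, -0.1536, 0.0559]
ee_rot: [[-0.946, 0.325, -0.002], [0.325, 0.946, 0.001], [0.002, 0.0, -1.0]]
contact_force: [-0.3, 0.3, 0.1]
width: 1.002
grip_force: 0.0
t: 3.28
eef_pos: [0.505, -0.1559, 0.0588]
ee_rot: [[-0.945, 0.327, 0.003], [0.327, 0.945, -0.001], [-0.003, 0.0, -1.0]]
contact_force: [0.1, 0.9, 6.9]
width: 0.291
grip_force: 87.9
t: 3.9
eef_pos: [0.505, -0.1559, 0.0588]
ee_rot: [[-0.945, 0.327, 0.003], [0.327, 0.945, -0.001], [-0.003, 0.0, -1.0]]
contact_force: [-0.4, 1.2, 6.0]
width: 0.292
grip_force: 87.9
```

```bash
python3 -m jog '[[0,0,0,0,0,-1.5,0],[0,0,0,0,0,-5,0],[0,0,0,0,0,-9,0],[0,0,0,0,0,-13,0],[0,0,0,0,0,-15.2,0]]'
python3 -m jog '[[0,0,0,0.5,1.5,0,0],[0,0,0,1.5,5,0,0],[0,0,0,2.7,8.5,0,0],[0,0,0,3.8,12,0,0],[0,0,0,4.5,14.5,0,0]]'
python3 -m jog '[[0,0,0,1,3,0,0],[0,0,0,2,6,0,0],[0,0,0,2.8,8.6,0,0],[0,0,0,3,9.4,0,0],[0,0,0,3,9.4,0,0]]'
python3 - <<'E'
from h import *
s=ctrl.read_state()
for n in("wrist","scene","side"):
    m,im,d=snap(n,n+"2.png"); np.savez(n+"2.npz",im=im,d=d,**m)
print(s["eef_pos"],s["contact_force"],s["width"])
a=cv2.imread("pics/wrist2.png");b=cv2.imread("pics/scene2.png")[90:215,220:350];c=cv2.imread("pics/side2.png")[150:300,170:330]
a=cv2.resize(a,(512,384)); b=cv2.resize(b,(288,277));c=cv2.resize(c,(288,270))
o=np.zeros((550,800,3),np.uint8);o[:384,:512]=a;o[:277,512:]=b;o[277:547,512:]=c;cv2.imwrite("pics/comb2.png",o)
E
```

```text
t: 4.53
eef_pos: [0.5045, -0.156, 0.2124]
ee_rot: [[-0.945, 0.327, 0.003], [0.327, 0.945, -0.001], [-0.003, -0.0, -1.0]]
contact_force: [-0.2, 0.7, -1.6]
width: 0.291
grip_force: 88.2
t: 5.15
eef_pos: [0.5069, -0.0012, 0.2077]
ee_rot: [[-0.946, 0.325, -0.003], [0.325, 0.946, 0.001], [0.003, -0.0, -1.0]]
contact_force: [-0.1, -0.1, -2.1]
width: 0.293
grip_force: 88.5
t: 5.78
eef_pos: [0.5101, 0.0953, 0.2084]
ee_rot: [[-0.946, 0.325, -0.002], [0.325, 0.946, -0.0], [0.002, -0.001, -1.0]]
contact_force: [0.4, 0.1, -2.0]
width: 0.292
grip_force: 88.4
[0.5101024  0.09527151 0.20842793] [ 0.43521571  0.06232747 -1.99187639] 0.2920353040453322
```

View pics/comb2.png

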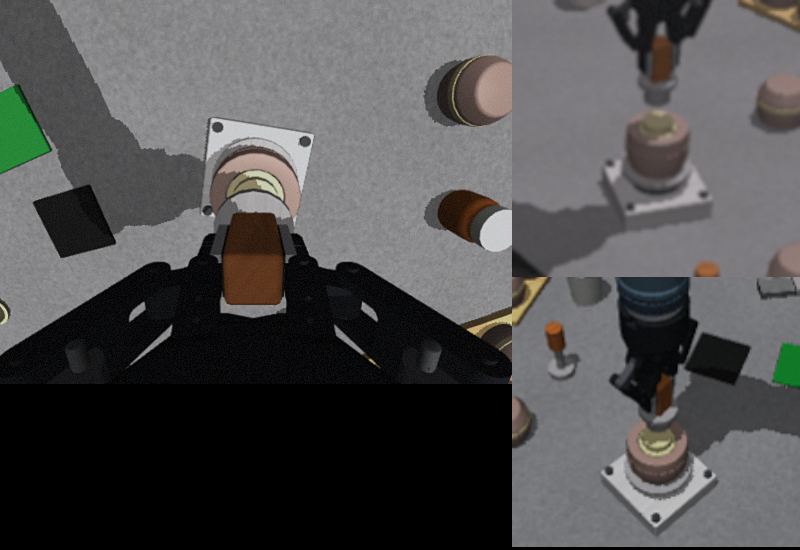

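The wrist view shows the handle gripped between the fingers at (253,258) and the collar at (255,205). The cap is below it at (257,188). Both outside views show the tool upright above the cap. Next I'll measure the foot-to-cap offset.

```bash
cat > off.py <<'E'
import sys
from meas import *
from scipy.optimize import least_squares
tcpz=float(sys.argv[2]); tx,ty=float(sys.argv[3]),float(sys.argv[4])
m,im,d=load(sys.argv[1]); hsv=cv2.cvtColor(im,cv2.COLOR_RGB2HSV); P=cloud(m,d)
near=(np.hypot(P[...,0]-tx,P[...,1]-ty)<.06)&(d>0)
cam=ray(m,0,0)[0]
def edge(M,z,r,name):
    # outer contour of mask, keep the far side (toward camera nadir), fit fixed-radius circle
    M=cv2.morphologyEx(M.astype(np.uint8),cv2.MORPH_OPEN,np.ones((3,3)))
    cs,_=cv2.findContours(M,cv2.RETR_EXTERNAL,cv2.CHAIN_APPROX_NONE); c=max(cs,key=cv2.contourArea)[:,0]
    q=np.array([onz(m,a,b,z)[:2] for a,b in c])*1000
    g=(cam[:2]*1000-[tx*1000,ty*1000]); g/=np.linalg.norm(g)
    f=lambda p:np.hypot(*(q[k]-p).T)-r
    p=np.array([tx,ty])*1000
    for _ in range(4):
        k=(q-p)@g>r*.35
        p=least_squares(f,p,loss="soft_l1").x
    print(name,int(M.sum()),k.sum(),"centre",p.round(1),"rms",np.sqrt(np.mean(f(p)**2)).round(2))
    return p
grey=hsv[...,1]<40
cream=(hsv[...,0]>18)&(hsv[...,0]<42)&(hsv[...,1]>35)
cap=near&cream&(P[...,2]>.121)&(P[...,2]<.137)
zc=np.median(P[cap][:,2]);print("zc",zc.round(4)); a=edge(cap,zc,20,"captop")
col=near&grey&(P[...,2]>tcpz-.0588+.039-.006)&(P[...,2]<tcpz-.0588+.039+.008)
zt=np.percentile(P[col][:,2],70);print("collar z",zt.round(4)); b=edge(col,zt,25,"collar")
b2=edge(near&(P[...,2]>.108)&(P[...,2]<.122)&~cream&(hsv[...,1]>40),.117,42,"rim")
w=near&(hsv[...,0]<15)&(hsv[...,1]>110)&(P[...,2]>tcpz+.025)
if w.sum()>50: print("handle top",P[w].mean(0).round(4),cv2.minAreaRect((P[w][:,:2]*1000).astype(np.float32)))
D=np.r_[(a-b)/1000,0]; R=np.array([[-.945,.326,0],[.326,.945,0],[0,0,-1]])
print("shift tool mm",(R.T@D*1000).round(1))
E
python3 off.py wrist2.npz .2084 .510 .095
```

```text
zc 0.1278
captop 222 68 centre [514.2  91.5] rms 3.01
collar z 0.19
collar 1722 145 centre [509.4  94.9] rms 6.3
rim 2426 175 centre [514.8  94.4] rms 8.06
handle top [0.505  0.0953 0.2489] ((506.6454772949219, 96.30534362792969), (117.97811889648438, 32.34693145751953), 71.3021011352539)
shift tool mm [-5.6 -1.7  0. ]
```

```bash
cat > off2.py <<'E'
from meas import *
from scipy.optimize import least_squares
import sys
m,im,d=load(sys.argv[1]); zcol=float(sys.argv[2]); zcap=float(sys.argv[3]); hsv=cv2.cvtColor(im,cv2.COLOR_RGB2HSV); P=cloud(m,d)
def arc(M,z,r,name):
    M=cv2.morphologyEx(M.astype(np.uint8),cv2.MORPH_OPEN,np.ones((3,3)))
    M[:,:200]=0;M[:,310:]=0;M[:100]=0;M[270:]=0
    u=np.nonzero(M.any(0))[0]; v=M.argmax(0)[u]
    q=np.array([onz(m,a,b-.5,z)[:2] for a,b in zip(u,v)])*1000
    f=lambda p:np.hypot(*(q-p).T)-r
    s=least_squares(f,q.mean(0)+[15,0],loss="cauchy",f_scale=.7); p=s.x
    print(name,u.min(),u.max(),v.min(),p.round(1),"med|res|",np.median(abs(f(p))).round(2)); return p
z=P[...,2]
cream=(hsv[...,0]>18)&(hsv[...,0]<42)&(hsv[...,1]>35)
a=arc(cream&(z>zcap-.004)&(z<zcap+.004),zcap,20,"cap")
b=arc((hsv[...,1]<40)&(hsv[...,2]>60)&(abs(z-zcol)<.006),zcol,25,"collar")
R=np.array([[-.945,.326],[.326,.945]]); print("tool mm",(R.T@(a-b)).round(1))
E
python3 off2.py wrist2.npz .189 .128
python3 - <<'E'
from meas import *
for n,b in(("scene",(270,100,310,165)),("side",(230,190,290,260))):
    m,im,d=load(n+"2.npz");P=cloud(m,d);hsv=cv2.cvtColor(im,cv2.COLOR_RGB2HSV);B=np.zeros(d.shape,bool);B[b[1]:b[3],b[0]:b[2]]=1;B&=d>0
    g=B&(hsv[...,1]<60)&(hsv[...,2]>70)&(P[...,2]>.145)&(P[...,2]<.2); v,u=np.nonzero(g);print(n,"steel",g.sum(),u.min(),u.max(),v.min(),v.max(),P[g].mean(0).round(4),P[g].min(0).round(3),P[g].max(0).round(3))
    k=g&(P[...,2]>.182);c=cv2.minEnclosingCircle((P[k][:,:2]*1000).astype(np.float32));print(" collar circ",c)
    k=g&(P[...,2]<.178)
    if k.sum()>5:print(" foot circ",cv2.minEnclosingCircle((P[k][:,:2]*1000).astype(np.float32)))
E
```

```text
cap 235 261 178 [511.   95.4] med|res| 0.29
collar 213 293 191 [509.3  95. ] med|res| 0.15
tool mm [-1.5  0.9]
scene steel 156 277 294 122 137 [0.52   0.0879 0.181 ] [0.49  0.069 0.155] [0.536 0.119 0.195]
 collar circ ((513.4674682617188, 93.64513397216797), 25.31169891357422)
 foot circ ((513.8829345703125, 93.38410186767578), 15.683188438415527)
side steel 130 240 261 217 233 [0.5026 0.106  0.1877] [0.485 0.077 0.159] [0.531 0.122 0.199]
 collar circ ((509.5829772949219, 97.35102844238281), 24.61646842956543)
```

```bash
python3 -m jog '[[0,0,0,-0.2,0.05,0.5,0],[0,0,0,-0.2,0.05,1,0],[0,0,0,-0.2,0.05,1.5,0],[0,0,0,-0.2,0.05,2,0],[0,0,0,-0.2,0.05,2.2,0]]' 100
python3 -m jog '[[0,0,0,0,0,0.05,0],[0,0,0,0,0,0.1,0],[0,0,0,0,0,0.15,0],[0,0,0,0,0,0.2,0],[0,0,0,0,0,0.25,0]]'
python3 -m jog '[[0,0,0,0,0,0.05,0],[0,0,0,0,0,0.1,0],[0,0,0,0,0,0.15,0],[0,0,0,0,0,0.2,0],[0,0,0,0,0,0.25,0]]'
python3 -m jog '[[0,0,0,0,0,0.05,0],[0,0,0,0,0,0.1,0],[0,0,0,0,0,0.15,0],[0,0,0,0,0,0.2,0],[0,0,0,0,0,0.2,0]]'
```

```text
t: 6.55
eef_pos: [0.5127, 0.0946, 0.1868]
ee_rot: [[-0.945, 0.327, -0.001], [0.327, 0.945, 0.0], [0.001, -0.0, -1.0]]
contact_force: [-0.2, 0.3, -1.9]
width: 0.288
grip_force: 98.1
t: 7.18
eef_pos: [0.5131, 0.0946, 0.1848]
ee_rot: [[-0.945, 0.327, 0.0], [0.327, 0.945, 0.0], [-0.0, 0.0, -1.0]]
contact_force: [0.4, -0.2, -2.4]
width: 0.294
grip_force: 98.1
t: 7.8
eef_pos: [0.5131, 0.0946, 0.1823]
ee_rot: [[-0.945, 0.327, 0.0], [0.327, 0.945, 0.0], [0.0, 0.0, -1.0]]
contact_force: [0.6, 0.9, -2.1]
width: 0.29
grip_force: 98.1
t: 8.43
eef_pos: [0.513, 0.0946, 0.1803]
ee_rot: [[-0.945, 0.327, -0.0], [0.327, 0.945, 0.0], [0.0, 0.0, -1.0]]
contact_force: [-1.0, -0.7, -0.9]
width: 0.29
grip_force: 98.1
```

```bash
for i in 1; do :; done; python3 -m jog '[[0,0,0,0,0,0.05,0],[0,0,0,0,0,0.1,0],[0,0,0,0,0,0.15,0],[0,0,0,0,0,0.2,0],[0,0,0,0,0,0.2,0]]' | grep -E "eef|contact"
python3 -m jog '[[0,0,0,0,0,0.05,0],[0,0,0,0,0,0.1,0],[0,0,0,0,0,0.15,0],[0,0,0,0,0,0.2,0],[0,0,0,0,0,0.2,0]]' | grep -E "eef|contact"
python3 -m jog '[[0,0,0,0,0,0.05,0],[0,0,0,0,0,0.1,0],[0,0,0,0,0,0.15,0],[0,0,0,0,0,0.2,0],[0,0,0,0,0,0.2,0]]' | grep -E "eef|contact"
python3 - <<'E'
from h import *
a=[]
for n,(x,y) in(("scene",(220,90)),("side",(180,160))):
    m,im,d=snap(n); a.append(cv2.resize(im[y:y+125,x:x+125,::-1],(400,400),interpolation=cv2.INTER_CUBIC))
cv2.imwrite("pics/c3.png",np.hstack(a))
E
```

```text
eef_pos: [0.5132, 0.0946, 0.1784]
contact_force: [-1.6, -0.8, 1.4]
eef_pos: [0.5131, 0.0946, 0.1763]
contact_force: [0.1, -0.3, 0.9]
eef_pos: [0.5131, 0.0946, 0.1743]
contact_force: [0.6, -0.7, 0.4]
```

View pics/c3.png

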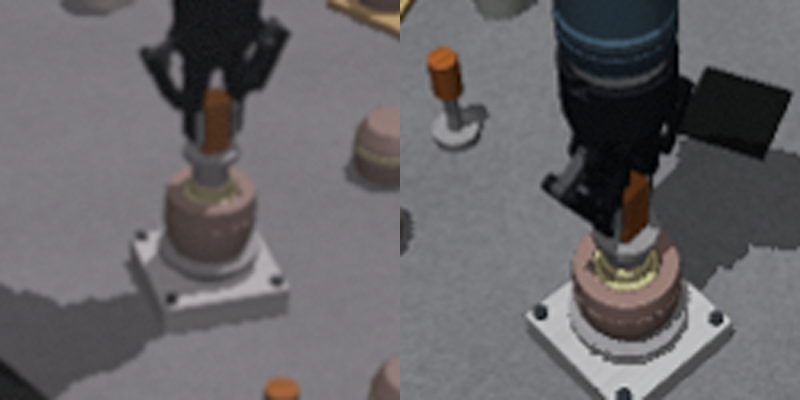

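Both crops show the foot upright and centred on the boss, and the casting sinking at about 3 N. I'll keep going in small steps.

```bash
for i in 1; do :; done; python3 -m jog '[[0,0,0,0,0,0.05,0],[0,0,0,0,0,0.1,0],[0,0,0,0,0,0.15,0],[0,0,0,0,0,0.2,0],[0,0,0,0,0,0.2,0]]' | grep -E "eef|contact"
python3 -m jog '[[0,0,0,0,0,0.05,0],[0,0,0,0,0,0.1,0],[0,0,0,0,0,0.15,0],[0,0,0,0,0,0.2,0],[0,0,0,0,0,0.2,0]]' | grep -E "eef|contact"
```

```text
eef_pos: [0.5131, 0.0946, 0.1722]
contact_force: [0.6, -1.9, 0.8]
eef_pos: [0.5131, 0.0946, 0.1702]
contact_force: [-0.0, -0.4, -0.1]
```

```bash
python3 -m jog '[[0,0,0,0,0,0.05,0],[0,0,0,0,0,0.1,0],[0,0,0,0,0,0.15,0],[0,0,0,0,0,0.2,0],[0,0,0,0,0,0.2,0]]' | grep -E "eef|contact"
```

```text
eef_pos: [0.5132, 0.0946, 0.169]
contact_force: [-0.8, -0.6, 6.1]
```

```bash
python3 -m jog '[[0,0,0,0,0,0.05,0],[0,0,0,0,0,0.1,0],[0,0,0,0,0,0.15,0],[0,0,0,0,0,0.2,0],[0,0,0,0,0,0.2,0]]' | grep -E "eef|contact"
```

```text
eef_pos: [0.5136, 0.0948, 0.1679]
contact_force: [-1.9, -0.2, 11.6]
```

```bash
python3 -m jog '[[0,0,0,0,0,0.05,0],[0,0,0,0,0,0.1,0],[0,0,0,0,0,0.15,0],[0,0,0,0,0,0.2,0],[0,0,0,0,0,0.2,0]]' | grep -E "eef|contact"
```

```text
eef_pos: [0.5139, 0.0949, 0.1657]
contact_force: [-0.6, -0.2, 7.7]
```

```bash
python3 -m jog '[[0,0,0,0,0,0.05,0],[0,0,0,0,0,0.1,0],[0,0,0,0,0,0.15,0],[0,0,0,0,0,0.15,0],[0,0,0,0,0,0.15,0]]' | grep -E "eef|contact"
```

```text
eef_pos: [0.5127, 0.0946, 0.1624]
contact_force: [-0.2, 0.2, -0.9]
```

```bash
python3 -m jog '[[0,0,0,0,0,0.05,0],[0,0,0,0,0,0.1,0],[0,0,0,0,0,0.15,0],[0,0,0,0,0,0.2,0],[0,0,0,0,0,0.2,0]]' | grep -E "eef|contact"
```

```text
eef_pos: [0.513, 0.0946, 0.1608]
contact_force: [0.0, -0.2, -2.2]
```

```bash
python3 -m jog '[[0,0,0,0,0,0.05,0],[0,0,0,0,0,0.1,0],[0,0,0,0,0,0.1,0],[0,0,0,0,0,0.1,0],[0,0,0,0,0,0.1,0]]' | grep -E "eef|contact"
```

```text
eef_pos: [0.5131, 0.0946, 0.1598]
contact_force: [-1.0, -1.0, -2.8]
```

```bash
python3 -m jog '[[0,0,0,0,0,0.05,0],[0,0,0,0,0,0.1,0],[0,0,0,0,0,0.1,0],[0,0,0,0,0,0.1,0],[0,0,0,0,0,0.1,0]]' | grep -E "eef|contact"
```

```text
eef_pos: [0.5131, 0.0946, 0.1588]
contact_force: [-0.0, 0.6, -1.0]
```

```bash
python3 -m jog '[[0,0,0,0,0,0.05,0],[0,0,0,0,0,0.1,0],[0,0,0,0,0,0.1,0],[0,0,0,0,0,0.1,0],[0,0,0,0,0,0.1,0]]' | grep -E "eef|contact"
```

```text
eef_pos: [0.5132, 0.0946, 0.1586]
contact_force: [-2.7, -0.3, 6.2]
```

```bash
python3 -m jog '[[0,0,0,0,0,0.03,0],[0,0,0,0,0,0.07,0],[0,0,0,0,0,0.1,0],[0,0,0,0,0,0.1,0],[0,0,0,0,0,0.1,0]]' | grep -E "eef|contact"
```

```text
eef_pos: [0.5133, 0.0946, 0.1586]
contact_force: [-4.6, 0.3, 11.7]
```

```bash
python3 -m jog '[[0,0,0,0,0,0.03,0],[0,0,0,0,0,0.07,0],[0,0,0,0,0,0.1,0],[0,0,0,0,0,0.13,0],[0,0,0,0,0,0.15,0]]' | grep -E "eef|contact"
```

```text
eef_pos: [0.5134, 0.0946, 0.1585]
contact_force: [-7.6, 0.4, 21.3]
```

```bash
for k in 1; do :; done; python3 -m jog '[[0,0,0,0,0,0,0],[0,0,0,0,0,0.02,0],[0,0,0,0,0,0.02,0],[0,0,0,0,0,0.02,0],[0,0,0,0,0,0.02,0]]' | grep -E "eef|rot|contact"
python3 -m jog '[[0,0,0,0,0,0,0],[0,0,0,0,0,0,0],[0,0,0,0,0,0,0],[0,0,0,0,0,0,0],[0,0,0,0,0,0,0]]' | grep -E "eef|rot|contact"
python3 -m jog '[[0,0,0,0,0,0,0],[0,0,0,0,0,0,0],[0,0,0,0,0,0,0],[0,0,0,0,0,0,0],[0,0,0,0,0,0,0]]' | grep -E "eef|contact"
```

```text
eef_pos: [0.5134, 0.0946, 0.1584]
ee_rot: [[-0.945, 0.327, 0.003], [0.327, 0.945, -0.0], [-0.003, 0.001, -1.0]]
contact_force: [-7.6, -0.3, 22.3]
eef_pos: [0.5134, 0.0946, 0.1584]
ee_rot: [[-0.945, 0.327, 0.003], [0.327, 0.945, -0.0], [-0.003, 0.001, -1.0]]
contact_force: [-7.3, -0.1, 22.5]
eef_pos: [0.5134, 0.0946, 0.1584]
contact_force: [-7.8, -0.4, 21.6]
```

```bash
python3 -m jog '[[0,0,0,0,0,-0.2,0],[0,0,0,0,0,-0.5,0],[0,0,0,0,0,-1.5,0],[0,0,0,0,0,-3.5,0],[0,0,0,0,0,-5.5,0]]' | grep -E "eef|contact"
python3 -m jog '[[0,0,0,-0.5,-1.5,0,0],[0,0,0,-1.5,-5,0,0],[0,0,0,-2.7,-9,0,0],[0,0,0,-3.8,-12.7,0,0],[0,0,0,-4.5,-15,0,0]]' | grep -E "eef|contact"
python3 -m jog '[[0,0,0,-1,-3.3,0,0],[0,0,0,-1.9,-6.5,0,0],[0,0,0,-2.5,-8.7,0,0],[0,0,0,-2.7,-9.2,0,0],[0,0,0,-2.7,-9.2,0,0]]'
python3 - <<'E'
from h import *
a=[]
for n,(x,y,w) in(("scene",(240,110,95)),("side",(205,205,95))):
    m,im,d=snap(n); a.append(cv2.resize(im[y:y+w,x:x+w,::-1],(400,400),interpolation=cv2.INTER_CUBIC))
cv2.imwrite("pics/c4.png",np.hstack(a))
m,im,d=snap("wrist","w4.png");np.savez("w4.npz",im=im,d=d,**m)
E
```

```text
eef_pos: [0.513, 0.0946, 0.2106]
contact_force: [-1.1, 0.1, -1.7]
eef_pos: [0.5057, -0.0645, 0.209]
contact_force: [-0.2, 0.4, -2.2]
t: 21.65
eef_pos: [0.5016, -0.1577, 0.2095]
ee_rot: [[-0.945, 0.327, -0.001], [0.327, 0.945, 0.001], [0.001, 0.001, -1.0]]
contact_force: [-0.1, -0.0, -1.7]
width: 0.291
grip_force: 98.6
```

View pics/c4.png

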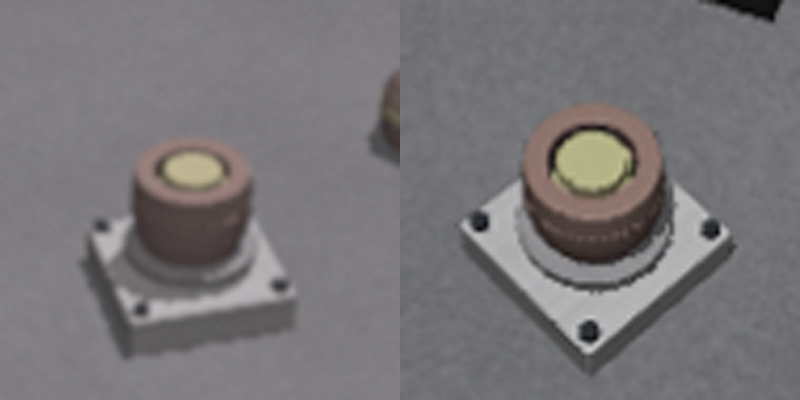

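View pics/w4.png

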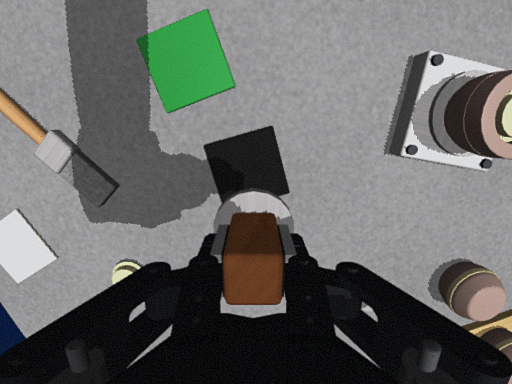

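The cap now sits flush with the rim: cream disc at (193,170) and (592,160) in the crops, with dark catches around it. The wrist view shows the tool upright over the pad at (247,165), so I can lower it.

```bash
python3 -m jog '[[0,0,0,0,0,4,0],[0,0,0,0,0,8,0],[0,0,0,0,0,11.5,0],[0,0,0,0,0,13.7,0],[0,0,0,0,0,14.6,0]]' | grep -E "eef|contact"
python3 -m jog '[[0,0,0,0,0,0.05,0],[0,0,0,0,0,0.1,0],[0,0,0,0,0,0.15,0],[0,0,0,0,0,0.2,0],[0,0,0,0,0,0.2,0]]'| grep -E "eef|contact"
```

```text
eef_pos: [0.5011, -0.1563, 0.0628]
contact_force: [-0.0, -0.7, -1.9]
eef_pos: [0.5022, -0.1577, 0.0623]
contact_force: [-0.2, 0.2, -1.9]
```

```bash
python3 -m jog '[[0,0,0,0,0,0.05,0],[0,0,0,0,0,0.1,0],[0,0,0,0,0,0.15,0],[0,0,0,0,0,0.2,0],[0,0,0,0,0,0.2,0]]'| grep -E "eef|contact"
```

```text
eef_pos: [0.502, -0.1576, 0.06]
contact_force: [0.3, -0.7, -2.3]
```

```bash
python3 -m jog '[[0,0,0,0,0,0.05,0],[0,0,0,0,0,0.1,0],[0,0,0,0,0,0.15,0],[0,0,0,0,0,0.15,0],[0,0,0,0,0,0.15,0]]'| grep -E "eef|contact"
```

```text
eef_pos: [0.5021, -0.1576, 0.0589]
contact_force: [-1.5, 1.3, 3.2]
```

```bash
python3 -m jog '[[0,0,0,0,0,-0.05,0],[0,0,0,0,0,-0.05,31],[0,0,0,0,0,-0.05,33],[0,0,0,0,0,-0.05,38],[0,0,0,0,0,-0.05,45]]' 20
python3 -m jog '[[0,0,0,0,0,0,70],[0,0,0,0,0,0,90],[0,0,0,0,0,0,100],[0,0,0,0,0,0,100],[0,0,0,0,0,0,100]]' | grep -E "eef|contact|width"
python3 -m jog '[[0,0,0,0,0,-1,100],[0,0,0,0,0,-4,100],[0,0,0,0,0,-9,100],[0,0,0,0,0,-14,100],[0,0,0,0,0,-18,100]]' | grep -E "eef|contact"
python3 -m jog '[[0,0,0,0,0,0,100],[0,0,0,0,0,0,100],[0,0,0,0,0,0,100],[0,0,0,0,0,0,100],[0,0,0,0,0,0,100]]' | grep -E "eef|contact"
python3 - <<'E'
from h import *
m,im,d=snap("wrist","w5.png")
P=cloud(m,d);hsv=cv2.cvtColor(im,cv2.COLOR_RGB2HSV)
k=(d>0)&(hsv[...,0]<15)&(hsv[...,1]>110)&(P[...,2]>.085)&(np.hypot(P[...,0]-.502,P[...,1]+.157)<.04)
print(P[k].mean(0))
E
```

```text
t: 24.92
eef_pos: [0.5021, -0.1577, 0.0591]
ee_rot: [[-0.945, 0.327, 0.0], [0.327, 0.945, 0.0], [-0.0, 0.0, -1.0]]
contact_force: [-0.1, 0.3, -0.6]
width: 0.452
grip_force: 0.0
eef_pos: [0.5021, -0.1576, 0.0591]
contact_force: [0.2, 0.1, -0.3]
width: 1.002
eef_pos: [0.5024, -0.1578, 0.2422]
contact_force: [0.8, 0.3, -0.4]
eef_pos: [0.5016, -0.1574, 0.2383]
contact_force: [0.2, -0.5, -0.1]
[ 0.49376342 -0.1557097   0.20702376]
```

View pics/w5.png

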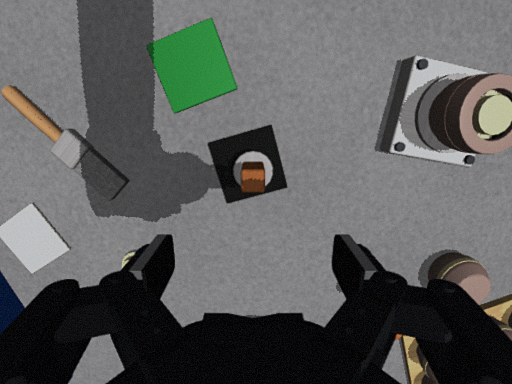

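The tool stands upright and released on the black pad at (253,172), the cap at (495,113) is flush, and the gripper is clear. I'm handing in.

```bash
python3 -c "
from plant import ctrl
print(ctrl.hand_in())"
```

```text
the job is handed in; nothing more can be done
None
```

The cap is pressed home (about 24 N held for some 2 s), the seating tool stands upright and released on its pad, and the job is handed in; no verdict was returned.

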